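# Push a bearing sleeve up its ramp to the stop

## Task

With the fingertips, push the steel bearing sleeve that lies at the foot of the blue-railed ramp gently and slowly up the ramp and over the crest, until it rests in its seat against the red stop, then move clear. Keep pushing it all the way up: do not let it roll back or run ahead, and do not squeeze, lift or carry it. Leave the upright spare sleeve, the glue jar, the paint bottle and the saucer where they stand.

Things in the scene. Friction and masses are not known exactly. Their poses are not given: they have to be found in the camera images.
- jig: Wooden ramp jig, screwed to the table. Origin on the table, midway between the rails; x level, uphill, towards the red stop; y across the lane; z up. Pale floor 106 mm wide between blue rails 14 mm wide, standing 14 mm above the floor and following its slopes. Below the valley the floor rises from 14 mm (x=-125) to 22 mm above the table at its open lower end (x=-185).
- jig_valley (a point): Floor surface in the valley at the ramp's foot, mid-lane: jig x=-125 mm, 14 mm above the table. From here the ramp rises straight, at 8 degrees, to the crest.
- jig_crest (a point): Floor surface at the crest, mid-lane: jig x=45 mm, 38 mm above the table. Beyond it the seat slopes down 6 degrees to the stop.
- jig_stop (a point): Foot of the stop's face, mid-lane: jig x=100 mm, 32 mm above the table. The red stop is a block 26 mm thick, 134 mm wide, its top 80 mm above the table; a wooden foot 12 mm high goes on behind it to x=176.
- sleeve: Steel sleeve to push: lying cylinder, diameter 60 mm, length 100 mm, 0.5 to 0.9 kg, brass rims, black bore, smooth and oiled (friction about 0.25). Origin at its centre; y is its axis (along the jig's y), x and z turn as it rolls. Rolls freely, 3 mm clear of the rails. Starts at rest in the valley, centre at jig x=-125, 44 mm up. Past the crest it runs down to the stop by itself; seated centre at jig x=70, 65.5 mm up.
- spare: Bystander: a second such sleeve standing upright on the table, 60 mm diameter, 100 mm high; origin at the centre of its underside.
- glue: Bystander: white jar with a red lid, 68 mm diameter, 75 mm high; origin at the centre of its underside.
- paint: Bystander: yellow bottle with a black cap, 60 mm diameter, 140 mm high; origin at the centre of its underside.
- saucer: Bystander: flat black saucer, 100 mm diameter, 16 mm high; origin at the centre of its underside.
Mind the look-alikes: they are no part of the job. What is shaped like the sleeve but turquoise is not meant.

How it is judged (in metres and radians):
On the way, in this order (a step that is already met when the one before it is completed fails the run):
1. the sleeve is on the upper half of the ramp, pushed by the fingers (x of sleeve in the frame of jig between -0.045 and 0.035 m and contact force between the fingers and sleeve above 0.1 N), for 0.04 s.
2. the sleeve is over the crest, at rest in the seat against the stop (x of sleeve in the frame of jig between 0.064 and 0.075 m and y of sleeve in the frame of jig between -0.006 and 0.006 m and z of sleeve in the frame of jig between 0.06 and 0.071 m and angle between the y axis of sleeve and the y axis of jig, either way round below 0.1 rad and linear speed of sleeve below 0.02 m/s), for 0.2 s.
At the end, for the whole second after the job is handed in: The sleeve lies in the seat against the red stop (centre within 6 mm of touching it, 6 mm of the middle of the lane and about 5 mm of its seated height), square to the lane within 0.1 rad, and at rest (all of step 2).
It fails at once if the sleeve rolls back or runs free on the ramp (over 0.15 m/s with no finger on it) (x of sleeve in the frame of jig below 0.035 m and linear speed of sleeve above 0.15 m/s and contact force between the fingers and sleeve below 0.02 N).
It fails at once if the sleeve is flung (over 0.4 m/s) (linear speed of sleeve above 0.4 m/s).
It fails at once if the sleeve is lifted more than about 12 mm off the floor of the ramp (z of sleeve in the frame of jig above 0.081 m or (x of sleeve in the frame of jig below -0.05 m and z of sleeve in the frame of jig above 0.068 m) or (x of sleeve in the frame of jig below -0.1 m and z of sleeve in the frame of jig above 0.061 m)).
It fails at once if the sleeve is squeezed or shoved hard on the ramp (over 25 N) (x of sleeve in the frame of jig below 0.035 m and contact force between the fingers and sleeve above 25 N).
It fails at once if the spare sleeve, glue jar, paint bottle or saucer is moved by more than 15 mm (distance of any of spare, glue, paint, saucer from where it was at the start of the episode above 0.015 m).
It also fails if it takes over 48 s, if anything falls off the work surface, if the arm or the gripper's body presses on something with over 40 N, if the wrist force passes 120 N, or if a joint passes its speed limit or range.

## Robot

A 6-joint arm with a two-finger parallel gripper is mounted at the origin on the work surface. World frame = base frame: x ahead of the robot, y to its left, z up, the work surface at z = 0. Lengths are in mm, angles in degrees, forces in N, time in s.
With the tool pointing down it reaches from about 375 to 925 mm from the base axis. Payload 5.7 kg.
Tool frame: the origin (TCP) lies between the finger pads; the fingertips stand ahead of it and the grasp point (between the pads) lies 6 mm ahead of it (ctrl.tips_ahead is the z of the fingertips in the tool frame, in mm); z points along the fingers, y is the direction in which the jaws open and shut (so a half turn about z gives the same grasp; the last joint's range is limited). The gripper opens to 85 mm and grips with 20 to 120 N. Pads are 22 mm wide; open, the fingers measure 114 mm over their backs; the gripper's body (76 mm by 85 mm) begins 54 mm behind the grasp point. The pads swing forward as they close: fully open they stand 13 mm farther back than shut.
Start: joints at [-76.839, 20.558, 86.54, -0, 72.909, -6.595], TCP at [202.789, -564.662, 256.267] pointing down, gripper open.
Joint ranges: [-170.27, 170.27], [-57.76, 135], [12.27, 136.19], [-55.21, 235.2], [11.17, 155.16], [-170.74, 170.74]. Speed limits (degrees/s): [136.94, 136.94, 180, 180, 180, 180].

## Interface

Orientations are given as [roll, pitch, yaw] about the fixed x, y, z axes, in that order (R = Rz(yaw) Ry(pitch) Rx(roll)).
In Python, from bench import ctrl, grab_frame gives the robot as it stands.
- The arm moves only by the tool play_rows, never from a script. Its argument "commands" is a list of rows, each a list of 7 numbers: the turn, a rotation vector about the tool's x, y, z in units of 5 degrees (1.0 is 5 degrees), then the shift along the tool's x, y, z in m, then the finger opening in m, from 0 to 0.0854. In form: [[ax, ay, az, x, y, z, jaw], ...]. A call has 1 to 12 rows; each row shifts and turns the commanded pose from where the row before left it, along the tool's axes as they then stand; what a row does not reach is not made up. A row lasts 1/12 s, in which the tool goes at most 41.7 mm and 7.16 degrees, less where a joint would pass 70% of its speed; a pose out of reach is approached as far as the arm can. A call with a gripper value outside its range is refused whole. The fingers move at their own pace and stop on an object; "newtons" is the grip in N (left out, the last holds). Time passes only in rows, so rows that do not move let the fingers close. It gives the time, the measured TCP pose, the force and the opening at its end, in the units of the state.
- ctrl.observe(): the state, without advancing time (a new reading comes with each control period).
- grab_frame(name): name is "scene" or "top" or "wrist"; returns a dict with "frame" (420x560x3 uint8, red, green, blue), "camera_matrix" (3x3 intrinsics, pixels), "T" (4x4, takes a point from camera to world coordinates); the wrist camera has in their place "mount" (4x4, takes a point from camera to tool coordinates, whose origin is the TCP and whose axes are the flange's). Camera axes: x right, y down, z forward; pixel columns grow to the right and rows downward; lengths in mm; the calibration is good to about 2 mm. A picture is of the moment at which its call begins: read the wrist's pose just before it. There is no depth.
- ctrl.close_job(): hands the job in, once; it reports no verdict.
The state is a dict: "time": time; "joints": joint angles; "joint_vel": joint speeds; "tau": joint torques, N m; "tool_pos": TCP position; "orientation": TCP orientation; "contact_force": force on the tool from outside, world axes, zero at the start; "moment": the same for the moment, N m; "gripper_width": opening from 0.0 (shut) to 1.0 (fully open).
Only numpy, scipy, OpenCV 4.12 (cv2) and the standard library are available. Lean on these libraries where they do the work, as an engineer would, in place of code of your own. Each camera call takes 0.05 s, during which the arm holds its last target.

## Working session

There is one attempt and no reset: what is moved stays moved. The work goes in short steps, Python scripts to look and compute and a tool call to move; the robot and the scene stay as the last step left them, time stands still between calls to the robot, and variables do not carry over. Pictures are saved under pics/ and viewed, and the job is handed in when it is done.

Besides the shell and the picture viewer there is one more tool, called after "Emit:" in YAML: its name, and indented under it one key for each argument. play_rows: Moves the arm, as the interface text tells. Its arguments: {"type":"object","properties":{"commands":{"type":"array"},"newtons":{"type":"number"}},"required":["commands"]}

```bash
mkdir -p pics; python3 - <<'E'
from bench import ctrl, grab_frame
import cv2
print(ctrl.observe(), ctrl.tips_ahead)
for n in ("scene","top"):
    f=grab_frame(n); cv2.imwrite(f"pics/{n}0.png",f["frame"][:,:,::-1]); print(n,f["camera_matrix"].tolist(),f["T"].round(4).tolist())
E
```

```text
{'time': 0.0, 'joints': array([-7.68379985e+01,  2.05976016e+01,  8.66014756e+01, -1.29614214e-03,
        7.29092085e+01, -6.59491733e+00]), 'joint_vel': array([ 0.00044334, -0.00763672,  0.01149641,  0.02632086,  0.05079798,
       -0.09076174]), 'tau': array([ 1.25009308e-03, -5.27614546e+01, -2.78627908e+01, -4.07589414e-04,
        1.32083925e-02, -4.50934863e-06]), 'tool_pos': array([ 202.64999328, -564.03610835,  255.44049763]), 'orientation': array([-1.79892289e+02, -1.12065114e-02,  1.97572904e+01]), 'contact_force': array([-0.77397558,  0.36389786, -0.39547148]), 'moment': array([-0.04082566,  0.04992362, -0.06358721]), 'gripper_width': 1.0012910755552757} 25.0
scene [[532.1482058565884, 0.0, 280.98086854904386], [0.0, 532.1482058565884, 206.14500312328022], [0.0, 0.0, 1.0]] [[-0.1311, 0.6845, -0.7171, 1251.8294], [0.9912, 0.0783, -0.1065, 217.6656], [-0.0167, -0.7248, -0.6888, 732.5623], [0.0, 0.0, 0.0, 1.0]]
top [[533.8773950033777, 0.0, 275.51028929919585], [0.0, 533.8773950033777, 209.01822276151591], [0.0, 0.0, 1.0]] [[-0.0269, -0.9875, 0.155, 376.2339], [-0.9996, 0.0264, -0.0057, 115.789], [0.0015, -0.1551, -0.9879, 1164.2432], [0.0, 0.0, 0.0, 1.0]]
```

View pics/scene0.png

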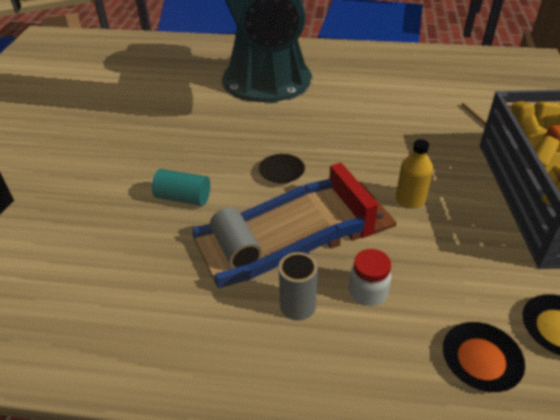

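View pics/top0.png

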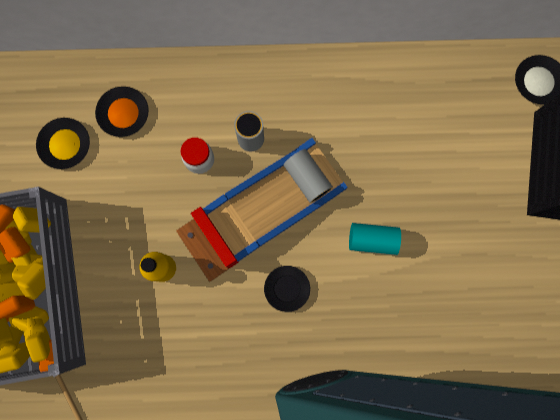

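The overview shows the jig in the middle: the sleeve near top px (308,175), the red stop near (213,238), and the spare at (249,130). I'll enlarge both views to fit the jig.

```bash
python3 - <<'E'
import cv2
a=cv2.imread("pics/top0.png")[120:295,165:365]; cv2.imwrite("pics/topc.png",cv2.resize(a,None,fx=4,fy=4-0.6,interpolation=cv2.INTER_CUBIC))
a=cv2.imread("pics/scene0.png")[155:290,185:400]; cv2.imwrite("pics/scc.png",cv2.resize(a,None,fx=3.7,fy=3.7,interpolation=cv2.INTER_CUBIC))
E
```

```text
(no output)
```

View pics/topc.png

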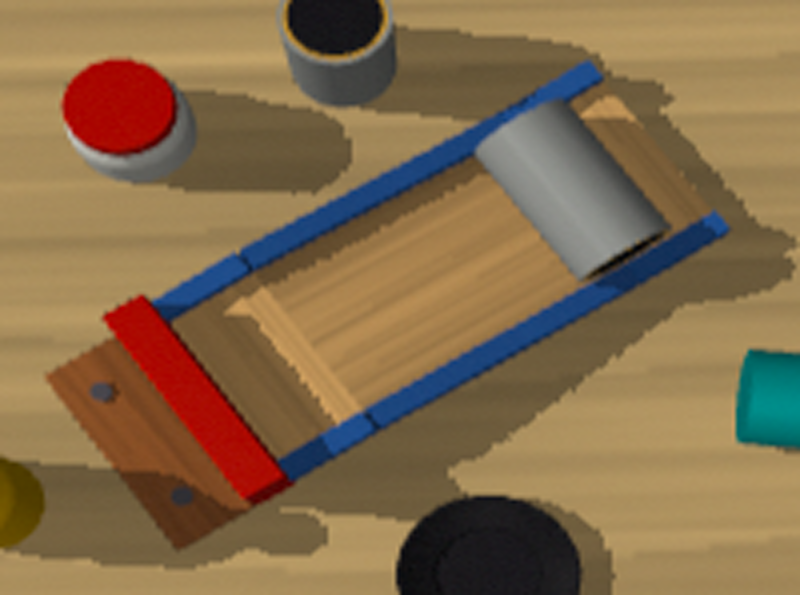

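View pics/scc.png

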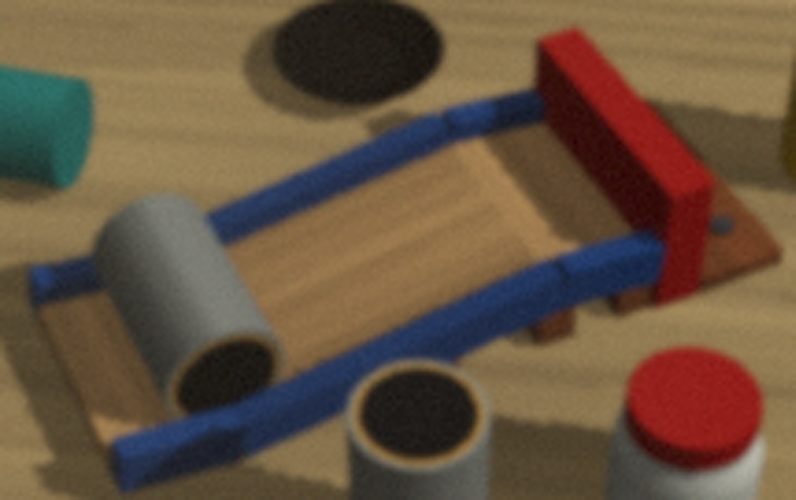

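```bash
cat > h.py <<'E'
import numpy as np
from scipy.spatial.transform import Rotation as R
K={"scene":np.array([[532.148,0,280.981],[0,532.148,206.145],[0,0,1]]),"top":np.array([[533.877,0,275.51],[0,533.877,209.018],[0,0,1]])}
T={"scene":np.array([[-0.1311,0.6845,-0.7171,1251.8294],[0.9912,0.0783,-0.1065,217.6656],[-0.0167,-0.7248,-0.6888,732.5623],[0,0,0,1]]),
"top":np.array([[-0.0269,-0.9875,0.155,376.2339],[-0.9996,0.0264,-0.0057,115.789],[0.0015,-0.1551,-0.9879,1164.2432],[0,0,0,1]])}
def proj(c,P):
    p=(np.asarray(P)-T[c][:3,3])@T[c][:3,:3]; q=p@K[c].T; return q[...,:2]/q[...,2:]
def ray(c,uv,z):
    d=T[c][:3,:3]@np.linalg.inv(K[c])@np.array([uv[0],uv[1],1]); o=T[c][:3,3]; return o+d*(z-o[2])/d[2]
E
python3 - <<'E'
from h import *
from scipy.optimize import least_squares
t=[(126,-67,80,105,318),(100,-67,80,147,297),(126,67,80,248,492),(100,67,80,290,477),(176,-67,12,47,377),(176,67,12,178,550),
(-185,-67,36,590,62),(-185,-53,36,604,75),(-185,67,36,729,228),(-185,53,36,712,212),(45,-67,52,240,255),(45,67,52,378,428),(45,53,52,365,415)]
s=[(100,67,80,537,40),(126,67,80,577,28),(126,-67,80,710,183),(100,-67,80,665,200)]
t=np.array(t,float);s=np.array(s,float)
ut=t[:,3:]/[4,3.4]+[165,120]; us=s[:,3:]/3.7+[185,155]
def W(p,q): 
    c,si=np.cos(p[2]),np.sin(p[2]); return np.c_[p[0]+c*q[:,0]-si*q[:,1],p[1]+si*q[:,0]+c*q[:,1],q[:,2]]
def f(p): return np.r_[proj("top",W(p,t))-ut,proj("scene",W(p,s))-us].ravel()
g=ray("top",(260,210),30); r=least_squares(f,[g[0],g[1],2.2],loss="soft_l1")
print(r.x,np.degrees(r.x[2])); print(f(r.x).reshape(-1,2).round(1))
for n,z,a in(("spare",100,(249,125)),("glue",75,(195,152)),("saucer",16,(287,288))): 
    w=ray("top",a,z); p=r.x;d=w[:2]-p[:2];c,si=np.cos(p[2]),np.sin(p[2]);print(n,w.round(),"jig",(c*d[0]+si*d[1]).round(),(-si*d[0]+c*d[1]).round())
print(W(r.x,np.array([[-125,0,44],[-185,0,44],[70,0,65.]])))
E
```

```text
[553.93419578 143.18341613   2.13970423] 122.59602177773671
[[-1.3 -0.4]
 [-1.2 -1.2]
 [-1.2  2.7]
 [-1.  -0.1]
 [-1.3 -0.3]
 [-0.4  0.3]
 [ 0.4 -1.1]
 [ 0.5  0.2]
 [ 1.1 -0.1]
 [ 1.6 -0.7]
 [-0.8 -1.1]
 [-0.   0.3]
 [-0.5 -1.4]
 [-2.3 -2.1]
 [-1.5 -2.6]
 [-0.2 -2.4]
 [-0.5 -2.6]]
spare [721. 160. 100.] jig -76.0 -149.0
glue [673. 275.  75.] jig 47.0 -171.0
saucer [386.  89.  16.] jig 45.0 171.0
[[621.27323199  37.8721907   44.        ]
 [653.59596937 -12.67719751  44.        ]
 [516.22433551 202.15770238  65.        ]]
```

Emit:
play_rows:
  commands:
    - [0,0,-1.142,0,0,0,0.055]
    - [0,0,-1.142,0,0,0,0.055]
    - [0,0,-1.142,0,0,0,0.055]
    - [0,0,-1.142,0,0,0,0.055]
    - [0,0,-1.142,0,0,0,0.055]
    - [0,0,-1.142,0,0,0,0.055]
    - [0,0,-1.142,0,0,0,0.055]
    - [0,0,-1.142,0,0,0,0.055]
    - [0,0,-1.142,0,0,0,0.055]

```text
time: 0.85
tool_pos: [202.7, -564.3, 255.8]
orientation: [-180.0, -0.1, 71.4]
contact_force: [0.5, -0.2, 0.6]
gripper_width: 0.644
```

Emit:
play_rows:
  commands:
    - [0,0,-1.142,0,0,0,0.055]
    - [0,0,-1.142,0,0,0,0.055]
    - [0,0,-1.142,0,0,0,0.055]
    - [0,0,-1.142,0,0,0,0.055]
    - [0,0,-1.142,0,0,0,0.055]
    - [0,0,-1.142,0,0,0,0.055]
    - [0,0,-1.142,0,0,0,0.055]
    - [0,0,-1.142,0,0,0,0.055]
    - [0,0,-1.142,0,0,0,0.055]

```text
time: 1.6
tool_pos: [202.7, -564.3, 255.8]
orientation: [180.0, -0.1, 122.8]
contact_force: [0.9, 0.1, -0.5]
gripper_width: 0.646
```

Emit:
play_rows:
  commands:
    - [0,0,0,0.0103,0.0338,0,0.055]
    - [0,0,0,0.0103,0.0338,0,0.055]
    - [0,0,0,0.0103,0.0338,0,0.055]
    - [0,0,0,0.0103,0.0338,0,0.055]
    - [0,0,0,0.0103,0.0338,0,0.055]
    - [0,0,0,0.0103,0.0338,0,0.055]
    - [0,0,0,0.0103,0.0338,0,0.055]
    - [0,0,0,0.0103,0.0338,0,0.055]
    - [0,0,0,0.0103,0.0338,0,0.055]
    - [0,0,0,0.0103,0.0338,0,0.055]

```text
time: 2.43
tool_pos: [433.0, -294.4, 256.1]
orientation: [-180.0, -0.0, 122.5]
contact_force: [0.4, -0.7, -0.2]
gripper_width: 0.648
```

Emit:
play_rows:
  commands:
    - [0,0,0,0.0103,0.0338,0,0.055]
    - [0,0,0,0.0103,0.0338,0,0.055]
    - [0,0,0,0.0103,0.0338,0,0.055]
    - [0,0,0,0.0103,0.0338,0,0.055]
    - [0,0,0,0.0103,0.0338,0,0.055]
    - [0,0,0,0.0103,0.0338,0,0.055]
    - [0,0,0,0.0103,0.0338,0,0.055]
    - [0,0,0,0.0103,0.0338,0,0.055]
    - [0,0,0,0.0103,0.0338,0,0.055]
    - [0,0,0,0.0103,0.0338,0,0.055]
    - [0,0,0,0,0,0,0.055]
    - [0,0,0,0,0,0,0.055]

```text
time: 3.43
tool_pos: [662.4, -25.7, 255.4]
orientation: [-180.0, -0.0, 122.7]
contact_force: [0.3, -0.2, -1.2]
gripper_width: 0.643
```

```bash
python3 - <<'E'
from bench import ctrl, grab_frame
import cv2
o=ctrl.observe();print(o["tool_pos"],o["orientation"],o["gripper_width"],ctrl.tips_ahead)
f=grab_frame("wrist"); cv2.imwrite("pics/w1.png",f["frame"][:,:,::-1]); print(f["camera_matrix"].tolist(),f["mount"].round(5).tolist())
f=grab_frame("scene"); cv2.imwrite("pics/s1.png",f["frame"][:,:,::-1])
E
```

```text
[662.42824232 -25.7330491  255.40484793] [-1.79955606e+02 -4.24756903e-02  1.22708535e+02] 0.6433144600079195 25.0
[[351.578194184167, 0.0, 277.90040873718016], [0.0, 351.578194184167, 209.3737670975447], [0.0, 0.0, 1.0]] [[0.00112, -0.94444, -0.32868, 83.59221], [1.0, 0.00102, 0.00046, -0.13914], [-0.0001, -0.32868, 0.94444, -118.56492], [0.0, 0.0, 0.0, 1.0]]
```

View pics/w1.png

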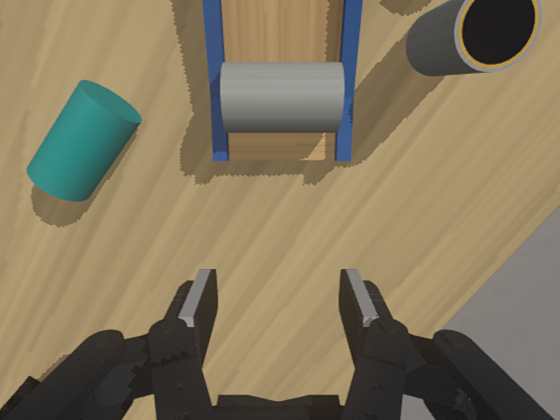

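View pics/s1.png

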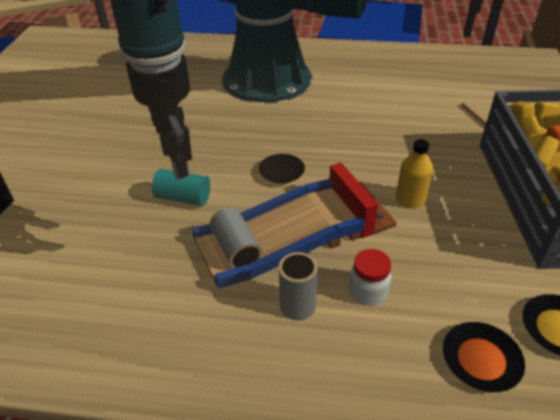

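Wrist view: the rail ends are at (212–228,160) and (336–352,160). The sleeve spans columns 221–344 and rows 62–133, and the fingertips are near (208,270) and (349,270). I'll turn this into world positions.

```bash
python3 - <<'E'
from h import *
import cv2
a=cv2.imread("pics/w1.png")[0:175,180:390]; cv2.imwrite("pics/w1c.png",cv2.resize(a,None,fx=3.4,fy=3.4,interpolation=cv2.INTER_CUBIC))
E
cat >> h.py <<'E'
KW=np.array([[351.578,0,277.9],[0,351.578,209.374],[0,0,1]])
M=np.array([[0.00112,-0.94444,-0.32868,83.59221],[1.0,0.00102,0.00046,-0.13914],[-0.0001,-0.32868,0.94444,-118.56492],[0,0,0,1]])
def wray(pos,rpy,uv,z):
    A=np.eye(4);A[:3,:3]=R.from_euler("xyz",rpy,degrees=True).as_matrix();A[:3,3]=pos
    C=A@M; d=C[:3,:3]@np.linalg.inv(KW)@np.array([uv[0],uv[1],1]); o=C[:3,3]; return o+d*(z-o[2])/d[2]
E
```

```text
(no output)
```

View pics/w1c.png

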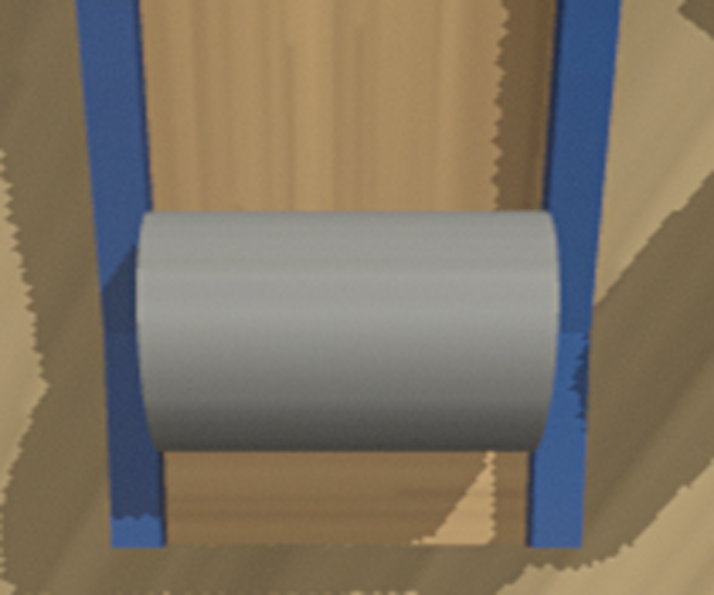

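```bash
python3 - <<'E'
from h import *
pos=[662.43,-25.73,255.4];rpy=[-179.956,-.042,122.71]
px=lambda u,v:(u/3.4+180,v/3.4)
e=wray(pos,rpy,px(346.7,547),36); el=wray(pos,rpy,px(111,547),36); er=wray(pos,rpy,px(582,547),36)
print("end centre",e,"width",np.linalg.norm(el-er))
l0=wray(pos,rpy,px(77,0),33); 
for z in(35,38,41,44):
  a=wray(pos,rpy,px(77,0),z);b=wray(pos,rpy,px(622,0),z);m=(a+b)/2;d=(m-e)[:2];print(z,np.linalg.norm(a-b),m,np.linalg.norm(d),np.degrees(np.arctan2(d[1],d[0])))
# sleeve: tangent rays
d=el-er; print("across dir+90",np.degrees(np.arctan2(d[1],d[0]))-90)
Rt=R.from_euler("xyz",rpy,degrees=True).as_matrix()
u=np.array([np.cos(np.radians(122.6)),np.sin(np.radians(122.6)),0])
C=Rt@M[:3,3]+pos
an=[]
for v in(211,450):
  q=wray(pos,rpy,px(348.5,v),0)-C; an.append(np.arctan2(q@u,-q[2]))
mid=sum(an)/2; print("sleeve x along u at z44:",C@u+np.tan(mid)*(C[2]-44), "range chk",(C[2]-44)/np.cos(mid)*np.sin(abs(an[0]-an[1])/2),"end along u",e@u,"expected +60")
v=np.array([-u[1],u[0],0]);s=wray(pos,rpy,px(348.5,330),70);print("lateral: end",e@v,"sleeve",s@v,"tcp",np.array(pos)@v, "tcp along", np.array(pos)@u)
E
```

```text
end centre [656.94073824 -10.23431859  36.        ] width 134.54418928637253
35 135.58622006715711 [582.78110677 105.28029623  35.        ] 137.27081691615822 122.7001990698896
38 134.38643486877163 [583.08624466 104.74251866  38.        ] 136.65342778772626 122.71435156709416
41 133.18664967038615 [583.39138256 104.20474109  41.        ] 136.0360470725801 122.72863252346437
44 131.98686447200066 [583.69652045 103.66696352  44.        ] 135.41867488578959 122.74304369416959
across dir+90 -237.2181673298276
sleeve x along u at z44: -304.28260567360644 range chk 29.857592474872416 end along u -362.5624034780951 expected +60
lateral: end -547.9273477610735 sleeve -547.6050495654029 tcp -544.2031690512181 tcp along -378.57423128709024
```

The wrist fit agrees with the overview: yaw is 122.7°, the lane centre is 3.7 mm off in tool y, and the sleeve centre is 74 mm ahead. I'll descend behind the open lower end.

Emit:
play_rows:
  commands:
    - [0,0,0,0,0.0037,0.02,0.055]
    - [0,0,0,0,0,0.025,0.055]
    - [0,0,0,0,0,0.025,0.055]
    - [0,0,0,0,0,0.025,0.055]
    - [0,0,0,0,0,0.025,0.055]
    - [0,0,0,0,0,0.025,0.055]
    - [0,0,0,0,0,0.025,0.055]
    - [0,0,0,0,0,0.02,0.055]
    - [0,0,0,0,0,0.013,0.055]
    - [0,0,0,0,0,0,0.055]
    - [0,0,0,0,0,0,0.055]

```text
time: 4.45
tool_pos: [664.3, -26.3, 53.2]
orientation: [-179.9, -0.0, 122.5]
contact_force: [0.2, -0.7, 0.4]
gripper_width: 0.646
```

```bash
python3 - <<'E'
from bench import ctrl, grab_frame
import cv2
o=ctrl.observe();print(o["tool_pos"],o["orientation"],o["contact_force"],o["gripper_width"],ctrl.tips_ahead)
f=grab_frame("wrist"); cv2.imwrite("pics/w2.png",f["frame"][:,:,::-1])
f=grab_frame("scene"); cv2.imwrite("pics/s2.png",cv2.resize(f["frame"][80:300,120:400,::-1],None,fx=2.7,fy=2.7,interpolation=cv2.INTER_CUBIC))
E
```

```text
[664.33754721 -26.25824252  53.20699159] [-1.79942098e+02 -4.79118271e-02  1.22470969e+02] [ 0.19050726 -0.74287752  0.40104357] 0.6456859129295989 25.0
```

View pics/w2.png

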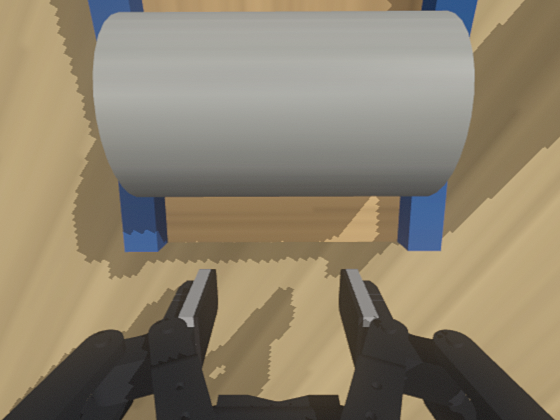

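View pics/s2.png

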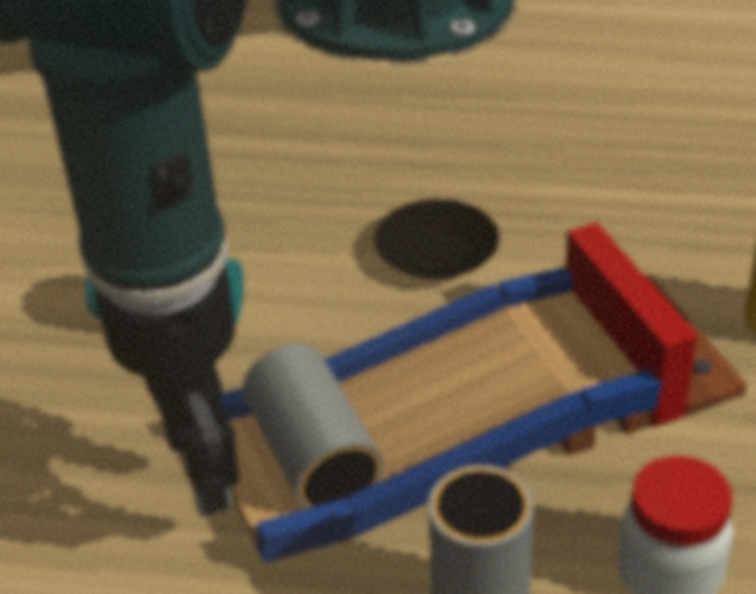

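Wrist view: the sleeve spans columns 94–474 (centre 284), and the fingertips are centred at 278, about 2 mm off. I'll correct that and approach slowly.

Emit:
play_rows:
  commands:
    - [0,0,0,0.003,0.001,0,0.055]
    - [0,0,0,0.004,0.001,0,0.055]
    - [0,0,0,0.004,0,0,0.055]
    - [0,0,0,0.004,0,0,0.055]
    - [0,0,0,0.004,0,0,0.055]
    - [0,0,0,0.003,0,0,0.055]
    - [0,0,0,0.002,0,0,0.055]
    - [0,0,0,0.001,0,0,0.055]
    - [0,0,0,0,0,0,0.055]

```text
time: 5.3
tool_pos: [653.1, -3.0, 53.3]
orientation: [-180.0, -0.0, 122.6]
contact_force: [-0.8, -0.3, 0.5]
gripper_width: 0.645
```

```bash
python3 - <<'E'
from bench import ctrl, grab_frame
import cv2
o=ctrl.observe();print(o["tool_pos"],o["orientation"],o["contact_force"])
f=grab_frame("wrist"); cv2.imwrite("pics/w3.png",f["frame"][:,:,::-1])
f=grab_frame("scene"); cv2.imwrite("pics/s3.png",cv2.resize(f["frame"][140:300,140:340,::-1],None,fx=3.7,fy=3.7,interpolation=cv2.INTER_CUBIC))
E
```

```text
[653.08178221  -3.0040867   53.27343566] [-1.79993032e+02 -1.23196338e-02  1.22555983e+02] [-0.79395129 -0.28061169  0.5004731 ]
```

View pics/w3.png

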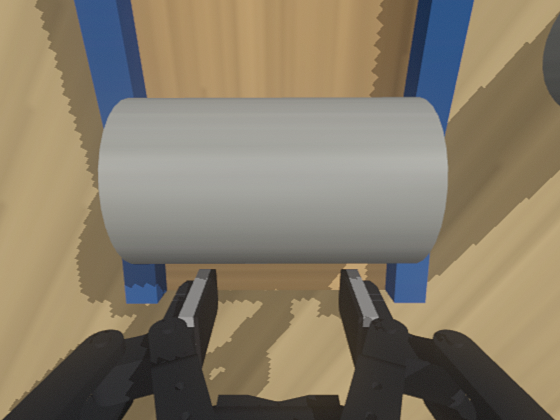

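View pics/s3.png

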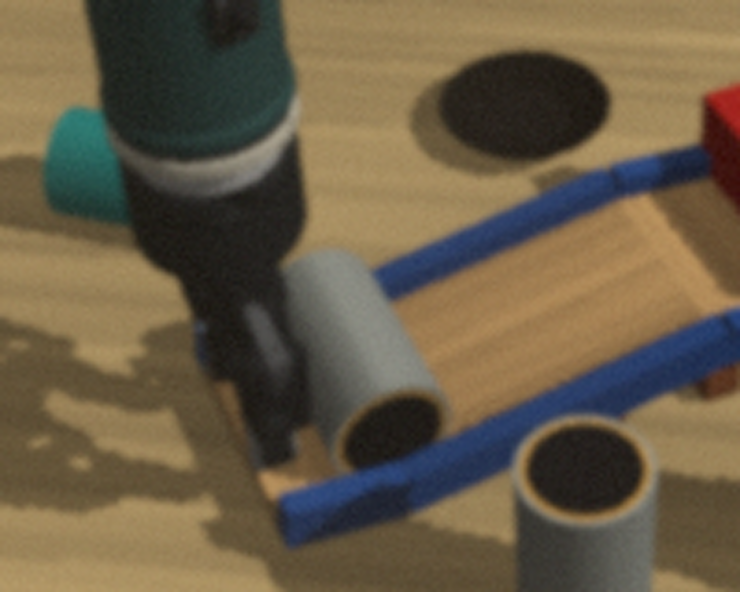

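The tips are just above the floor and about 8 mm short of the sleeve, and the lane is centred within 1.5 mm. Starting the slow push.

Emit:
play_rows:
  commands:
    - [0,0,0,0.002,-0.001,0,0.055]
    - [0,0,0,0.002,0,0,0.055]
    - [0,0,0,0.002,0,0,0.055]
    - [0,0,0,0.002,0,0,0.055]
    - [0,0,0,0.002,0,-0.0001,0.055]
    - [0,0,0,0.002,0,-0.0003,0.055]
    - [0,0,0,0.002,0,-0.0003,0.055]
    - [0,0,0,0.002,0,-0.0003,0.055]
    - [0,0,0,0.003,0,-0.0004,0.055]
    - [0,0,0,0.003,0,-0.0004,0.055]
    - [0,0,0,0.003,0,-0.0004,0.055]
    - [0,0,0,0.003,0,-0.0004,0.055]

```text
time: 6.4
tool_pos: [637.2, 20.1, 56.0]
orientation: [180.0, -0.0, 122.5]
contact_force: [1.7, -2.7, 1.5]
gripper_width: 0.644
```

```bash
python3 - <<'E'
from bench import ctrl, grab_frame
import cv2
o=ctrl.observe();print(o["tool_pos"],o["orientation"],o["contact_force"])
f=grab_frame("wrist"); cv2.imwrite("pics/w4.png",f["frame"][:,:,::-1])
E
```

```text
[637.18908767  20.08512859  55.99323811] [ 1.79996526e+02 -3.26463538e-03  1.22538667e+02] [ 1.69673074 -2.69465151  1.46565253]
```

View pics/w4.png

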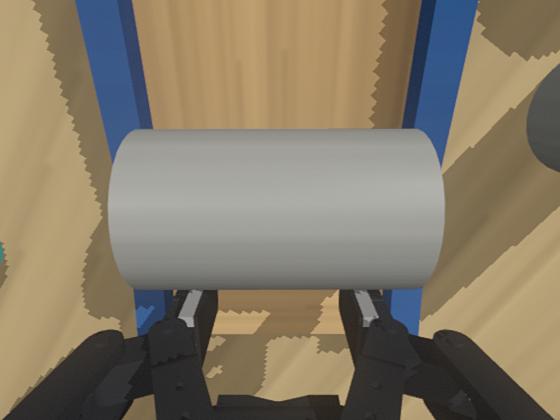

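Contact: both tips touch the sleeve squarely at about 3 N, and it is centred at column 277. Continuing up the ramp.

Emit:
play_rows:
  commands:
    - [0,0,0,0.003,0,-0.0004,0.055]
    - [0,0,0,0.003,0,-0.0004,0.055]
    - [0,0,0,0.003,0,-0.0004,0.055]
    - [0,0,0,0.003,0,-0.0004,0.055]
    - [0,0,0,0.003,0,-0.0004,0.055]
    - [0,0,0,0.003,0,-0.0004,0.055]
    - [0,0,0,0.003,0,-0.0004,0.055]
    - [0,0,0,0.003,0,-0.0004,0.055]
    - [0,0,0,0.003,0,-0.0004,0.055]
    - [0,0,0,0.003,0,-0.0004,0.055]
    - [0,0,0,0.003,0,-0.0004,0.055]
    - [0,0,0,0.003,0,-0.0004,0.055]

```text
time: 7.45
tool_pos: [617.8, 50.4, 60.8]
orientation: [-180.0, -0.0, 122.5]
contact_force: [1.3, -2.2, 0.6]
gripper_width: 0.644
```

Emit:
play_rows:
  commands:
    - [0,0,0,0.003,0,-0.0004,0.055]
    - [0,0,0,0.003,0,-0.0004,0.055]
    - [0,0,0,0.003,0,-0.0004,0.055]
    - [0,0,0,0.003,0,-0.0004,0.055]
    - [0,0,0,0.003,0,-0.0004,0.055]
    - [0,0,0,0.003,0,-0.0004,0.055]
    - [0,0,0,0.003,0,-0.0004,0.055]
    - [0,0,0,0.003,0,-0.0004,0.055]
    - [0,0,0,0.003,0,-0.0004,0.055]
    - [0,0,0,0.003,0,-0.0004,0.055]
    - [0,0,0,0.003,0,-0.0004,0.055]
    - [0,0,0,0.003,0,-0.0004,0.055]

```text
time: 8.45
tool_pos: [598.4, 80.8, 65.6]
orientation: [-180.0, -0.0, 122.5]
contact_force: [2.1, -2.2, 1.0]
gripper_width: 0.648
```

```bash
python3 - <<'E'
from bench import ctrl, grab_frame
import cv2
o=ctrl.observe();print(o["tool_pos"],o["orientation"],o["contact_force"])
f=grab_frame("wrist"); cv2.imwrite("pics/w5.png",f["frame"][:,:,::-1])
E
```

```text
[598.4486481   80.76862672  65.55356612] [-1.79999272e+02 -8.03642332e-03  1.22536237e+02] [ 2.11139671 -2.16060459  1.02757628]
```

View pics/w5.png

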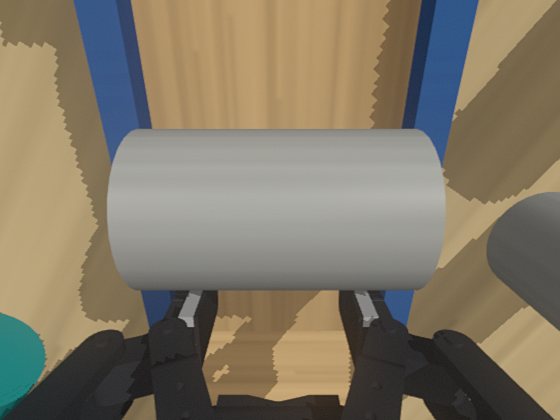

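The view is unchanged: the sleeve is square, in contact, and centred at column 276, at roughly jig x = -36. Continuing.

Emit:
play_rows:
  commands:
    - [0,0,0,0.003,0,-0.0004,0.055]
    - [0,0,0,0.003,0,-0.0004,0.055]
    - [0,0,0,0.003,0,-0.0004,0.055]
    - [0,0,0,0.003,0,-0.0004,0.055]
    - [0,0,0,0.003,0,-0.0004,0.055]
    - [0,0,0,0.003,0,-0.0004,0.055]
    - [0,0,0,0.003,0,-0.0004,0.055]
    - [0,0,0,0.003,0,-0.0004,0.055]
    - [0,0,0,0.003,0,-0.0004,0.055]
    - [0,0,0,0.003,0,-0.0004,0.055]
    - [0,0,0,0.003,0,-0.0004,0.055]
    - [0,0,0,0.003,0,-0.0004,0.055]

```text
time: 9.5
tool_pos: [579.1, 111.1, 70.4]
orientation: [-180.0, -0.0, 122.5]
contact_force: [1.9, -2.7, 1.5]
gripper_width: 0.644
```

Emit:
play_rows:
  commands:
    - [0,0,0,0.003,0,-0.0004,0.055]
    - [0,0,0,0.003,0,-0.0004,0.055]
    - [0,0,0,0.003,0,-0.0004,0.055]
    - [0,0,0,0.003,0,-0.0004,0.055]
    - [0,0,0,0.003,0,-0.0004,0.055]
    - [0,0,0,0.003,0,-0.0004,0.055]
    - [0,0,0,0.003,0,-0.0004,0.055]
    - [0,0,0,0.003,0,-0.0004,0.055]
    - [0,0,0,0.0025,0,-0.0003,0.055]
    - [0,0,0,0.002,0,-0.0003,0.055]
    - [0,0,0,0.002,0,-0.0003,0.055]
    - [0,0,0,0.002,0,-0.0003,0.055]

```text
time: 10.5
tool_pos: [561.7, 138.4, 74.8]
orientation: [180.0, -0.0, 122.5]
contact_force: [2.1, -3.0, 0.8]
gripper_width: 0.647
```

```bash
python3 - <<'E'
from bench import ctrl, grab_frame
import cv2
o=ctrl.observe();print(o["tool_pos"],o["orientation"],o["contact_force"])
f=grab_frame("wrist"); cv2.imwrite("pics/w6.png",f["frame"][:,:,::-1])
E
```

```text
[561.74469417 138.37331865  74.76759781] [ 1.79995589e+02 -6.33525473e-04  1.22535379e+02] [ 2.12311107 -2.96503065  0.81478003]
```

View pics/w6.png

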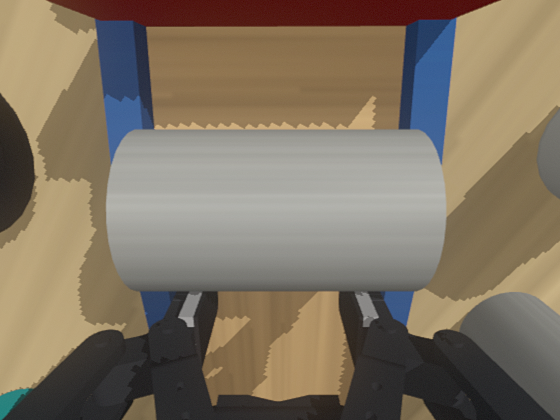

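The crest is just ahead of the sleeve, which is at roughly x = 32, with the red stop at the top of the picture. Going gently over the crest.

Emit:
play_rows:
  commands:
    - [0,0,0,0.002,0,-0.0003,0.055]
    - [0,0,0,0.002,0,-0.0003,0.055]
    - [0,0,0,0.002,0,-0.0003,0.055]
    - [0,0,0,0.002,0,-0.0002,0.055]
    - [0,0,0,0.002,0,0,0.055]
    - [0,0,0,0.002,0,0,0.055]
    - [0,0,0,0.002,0,0,0.055]
    - [0,0,0,0.002,0,0,0.055]

```text
time: 11.22
tool_pos: [552.3, 152.2, 75.5]
orientation: [-179.9, -0.1, 122.5]
contact_force: [-0.4, 0.2, -0.3]
gripper_width: 0.645
```

```bash
python3 - <<'E'
from bench import ctrl, grab_frame
import cv2
o=ctrl.observe();print(o["tool_pos"],o["orientation"],o["contact_force"])
f=grab_frame("wrist"); cv2.imwrite("pics/w7.png",f["frame"][:,:,::-1])
E
```

```text
[552.3409546  152.19411594  75.53514079] [-1.79945688e+02 -6.32285464e-02  1.22530719e+02] [-0.40461584  0.22678685 -0.30663533]
```

View pics/w7.png

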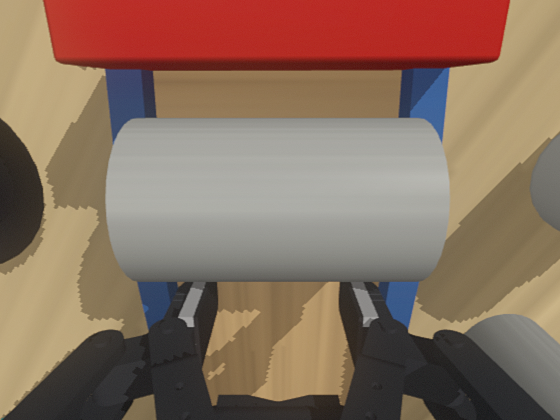

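The sleeve has just left the fingers over the crest. I'll hold while it settles.

Emit:
play_rows:
  commands:
    - [0,0,0,0,0,0,0.055]
    - [0,0,0,0,0,0,0.055]
    - [0,0,0,0,0,0,0.055]
    - [0,0,0,0,0,0,0.055]
    - [0,0,0,0,0,0,0.055]
    - [0,0,0,0,0,0,0.055]
    - [0,0,0,0,0,0,0.055]
    - [0,0,0,0,0,0,0.055]
    - [0,0,0,0,0,0,0.055]
    - [0,0,0,0,0,0,0.055]
    - [0,0,0,0,0,0,0.055]
    - [0,0,0,0,0,0,0.055]

```text
time: 12.27
tool_pos: [553.2, 151.7, 75.8]
orientation: [180.0, -0.0, 122.5]
contact_force: [0.2, 0.6, 0.6]
gripper_width: 0.644
```

```bash
python3 - <<'E'
from bench import ctrl, grab_frame
import cv2
o=ctrl.observe();print(o["tool_pos"],o["orientation"],o["contact_force"])
f=grab_frame("wrist"); cv2.imwrite("pics/w8.png",f["frame"][:,:,::-1])
E
```

```text
[553.18169515 151.7315157   75.82706742] [ 1.79999246e+02 -6.72498850e-03  1.22532960e+02] [0.23127666 0.55044835 0.64419675]
```

View pics/w8.png

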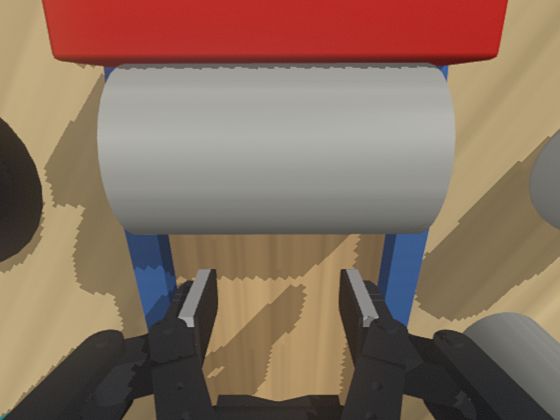

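The sleeve (rows 66–234) rests squarely against the red stop, centred at column 276. The fingers are about 20 mm behind it. Backing off a little, then straight up.

Emit:
play_rows:
  commands:
    - [0,0,0,-0.005,0,0,0.055]
    - [0,0,0,-0.01,0,-0.003,0.055]
    - [0,0,0,-0.01,0,-0.01,0.055]
    - [0,0,0,-0.01,0,-0.02,0.055]
    - [0,0,0,0,0,-0.025,0.055]
    - [0,0,0,0,0,-0.025,0.055]
    - [0,0,0,0,0,-0.025,0.055]
    - [0,0,0,0,0,-0.025,0.055]
    - [0,0,0,0,0,-0.025,0.055]
    - [0,0,0,0,0,-0.02,0.055]
    - [0,0,0,0,0,-0.01,0.055]
    - [0,0,0,0,0,0,0.055]

```text
time: 13.32
tool_pos: [574.1, 121.6, 267.2]
orientation: [179.7, 0.2, 122.5]
contact_force: [1.4, 0.7, 0.2]
gripper_width: 0.645
```

```bash
python3 - <<'E'
from bench import ctrl, grab_frame
import cv2
print(ctrl.observe()["tool_pos"],ctrl.observe()["joint_vel"])
import numpy as np
for n in("wrist","scene"):
    f=grab_frame(n); cv2.imwrite(f"pics/{n}9.png",f["frame"][:,:,::-1])
E
```

```text
[574.08356303 121.59751424 267.21025867] [ 0.30710544  2.22038956  3.23074848  0.12574062 -2.48229668  0.13675811]
```

View pics/wrist9.png

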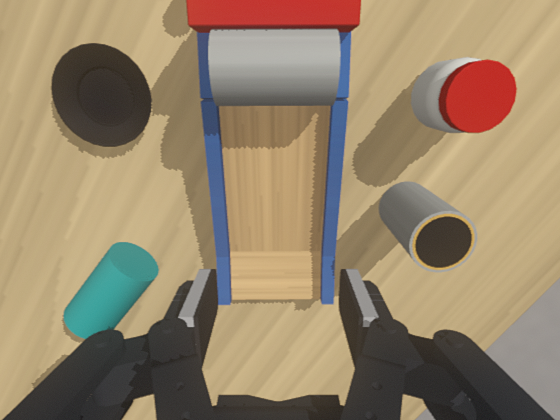

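View pics/scene9.png

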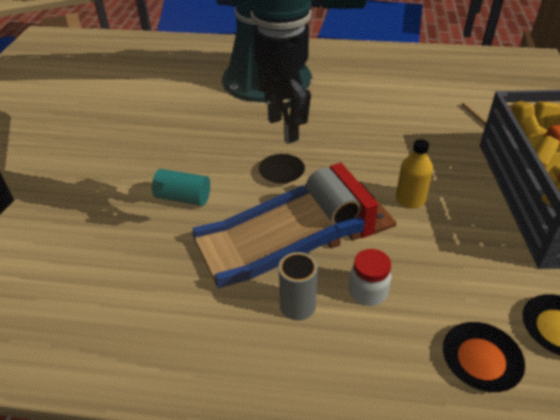

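The sleeve is seated against the stop (scene px about (335,195), wrist columns 209–341 between the rails). The spare, glue, paint and saucer are where they were in the first picture. Handing in.

```bash
python3 -c "
from bench import ctrl
print(ctrl.close_job())"
```

```text
the job is handed in; nothing more can be done
None
```

I pushed the sleeve up the ramp with both fingertips at about 24–36 mm/s. It rolled over the crest into the seat, and I backed the arm off, raised it clear and handed the job in. No verdict came back.

- **Push:** At the pauses on the ramp the force read about 3–4 N, the fingers were in contact, and the sleeve was square and centred in the lane. I checked only at those pauses, not continuously.
- **Seat:** The last pictures show the sleeve square against the red stop, between the rails.
- **Bystanders:** The spare sleeve, glue jar, paint bottle and saucer look unmoved by eye; I did not re-measure them.
- **Time:** The move finished at about 13.3 s of the 48 s allowed.
- **Disagreement:** The first fit of the jig from the overview cameras was off by up to about 2.7 px (several mm). I used the wrist camera for the final alignment, where lane and fingertips agreed within about 2 mm.

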